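Put the water filter on bypass

TASK

The filter cartridge is due for changing, so put the filter on bypass: first open the red bypass valve fully, then shut the blue inlet valve fully, then shut the yellow outlet valve fully. Turn each lever round to its stop by pushing it with a fingertip, without taking hold of it or forcing it hard against the stop. Keep off the fitted cartridge and leave everything else on the counter where it is.

Things in the scene. Friction and masses are not known exactly. Their poses are not given: they have to be found in the camera images.
- filter_board: white board 280 (x) x 520 (y) x 12 mm fixed to the counter, with copper pipes and three brass ball valves round an inline filter cartridge; origin at its underside's centre, +x away from the robot. Main pipe along y at x = -70 mm, branches along x at y = +170 (inlet) and -170 mm (outlet). Pipes and valve bodies reach 59 mm above the counter, valve stems 69 mm; only levers are higher
- cartridge: the fitted white cartridge with a blue and a yellow band, lying along the board's y at its x = +95 mm, 54 mm across, its top 69 mm above the counter; origin at its middle
- bypass (a joint): angle of the red bypass lever, rad. 0 = shut, lever pointing to the board's +x; 1.571 = fully open, lever along the main pipe to the board's +y: it opens anticlockwise seen from above. At the start 0 to 0.35. Stops at both ends (0 and 1.571). It stays where it is left; turning it takes about 6 N at the push point (stiff, no spring)
- bypass_push (a point): middle of the red sleeve, 68 mm from the turning axis, 81 mm above the counter; it moves with the lever. Sleeve 58 mm long (33 to 91 mm from the axis), 14 mm wide, 11 mm high (75.5 to 86.5 mm above the counter)
- bypass_axis (a point): point on the upright turning axis of the bypass lever, level with the sleeve's middle; it does not move
- inlet (a joint): angle of the blue inlet lever, rad. 0 = fully open, lever pointing to the board's -x (towards the robot); 1.571 = shut, pointing to the board's +y (away from the middle): it shuts clockwise seen from above. At the start 0 to 0.45. Stops at both ends (0 and 1.571). It stays where it is left; turning it takes about 6 N at the push point (stiff, no spring)
- inlet_push (a point): middle of the blue sleeve, 68 mm from the turning axis, 81 mm above the counter; it moves with the lever. Sleeve 58 mm long (33 to 91 mm from the axis), 14 mm wide, 11 mm high (75.5 to 86.5 mm above the counter)
- inlet_axis (a point): point on the upright turning axis of the inlet lever, level with the sleeve's middle; it does not move
- outlet (a joint): angle of the yellow outlet lever, rad. 0 = fully open, lever pointing to the board's -x (towards the robot); 1.571 = shut, pointing to the board's +y (towards the middle): it shuts clockwise seen from above. At the start 0 to 0.45. Stops at both ends (0 and 1.571). It stays where it is left; turning it takes about 6 N at the push point (stiff, no spring)
- outlet_push (a point): middle of the yellow sleeve, 68 mm from the turning axis, 81 mm above the counter; it moves with the lever. Sleeve 58 mm long (33 to 91 mm from the axis), 14 mm wide, 11 mm high (75.5 to 86.5 mm above the counter)
- outlet_axis (a point): point on the upright turning axis of the outlet lever, level with the sleeve's middle; it does not move
- sprayer: trigger spray bottle, pale green with a white head, 76 mm across, 201 mm tall, upright; origin at the centre of its foot
- mister: amber spray bottle with a white top, 52 mm across, 166 mm tall, upright; origin at the centre of its foot
- detergent: white bottle with a green label, 72 mm across, 200 mm tall, upright; origin at the centre of its foot
- new_cartridge: new white filter cartridge with a blue foot, 56 mm across, 256 mm tall, standing upright on the counter; origin at the centre of its foot
- brush: teal cleaning brush lying on the counter; origin at its underside
- spanner: steel spanner, 150 mm long, lying flat on the near edge of the filter board; origin at its underside
- tape_reel: white reel, 52 mm across and 14 mm high, lying on the filter board between the pipes; origin at the centre of its underside
- sponge: yellow sponge block 110 x 70 x 30 mm on the counter near the robot; origin at the centre of its underside

How it is judged:
By the outcome, as a careful person would: the job done as asked, in the order asked, and still so for the second after the job is handed in, with the robot touching nothing.
It also fails if it takes over 53 s, if anything falls off the work surface, if the arm or the gripper's body presses on something with over 40 N, if the wrist force passes 120 N, or if a joint passes its speed limit or range.

ROBOT

A 7-joint arm with a two-finger parallel gripper is mounted at the origin on the work surface. World frame = base frame: x ahead of the robot, y to its left, z up, the work surface at z = 0. Lengths are in m, angles in rad, forces in N, time in s.
With the tool pointing down it reaches from about 0.425 to 0.95 m from the base axis. Payload 16.7 kg.
Tool frame: the origin (TCP) lies on the centre line of the jaws, within the pads' length; the fingertips stand 17 mm ahead of it and the grasp point (between the pads) lies 2 mm behind it; z points along the fingers, y is the line along which they close (so a half turn about z gives the same grasp; the last joint's range is limited). The gripper opens to 94 mm and grips with 3 to 60 N. Pads are 16 mm wide; open, the fingers measure 119 mm over their backs; the gripper's body (75 mm by 177 mm) begins 78 mm behind the grasp point.
Start: joints at [-1.488, 0.426, 0.074, 1.606, -0.034, 1.111, -0.067], TCP at [0.155, 0.657, 0.222] pointing down, gripper open.
Joint ranges: [-2.85, 2.85], [-0.5, 2.14], [-1.23, 1.37], [0.21, 2.46], [-1.02, 4.16], [0.16, 2.05], [-2.73, 2.73]. Speed limits (rad/s): [1.89, 1.89, 2.39, 2.39, 3.01, 3.01, 3.01].

INTERFACE

Orientations are given as a unit quaternion [x, y, z, w].
In Python, from workcell import ctrl, jaws, kinematics, snapshot, job, get_t, get_joints, get_joint_vel, get_joint_efforts, get_tcp_pos, get_eef_rot, get_wrist_force, get_ft_torque, get_gripper_width, get_finger_force gives the robot as it stands. Calls block until the motion is done:
- ctrl.movep(position, orientation): joint-space move of the TCP to a pose.
- ctrl.line_to(position, frame=None, feed=0.15, force_limit=None): straight line of the TCP; frame=None keeps the orientation; feed is the mean speed in m/s. With force_limit (N) it stops when the force on the tool has changed by that much, and returns True; else False.
- ctrl.goto_joints(angles): joint-space move.
- jaws.move_gripper(opening, effort=None): finger opening in m; effort is the grip in N (None keeps the last); returns when the fingers have stopped.
- ctrl.hold(seconds).
- kinematics.inverse_kinematics(position, orientation): joint angles nearest the present ones, or None.
- snapshot(name): name is "scene" or "side" or "wrist"; returns a dict with "image" (480x640x3 uint8, red, green, blue), "fx", "fy", "cx", "cy" (pixels), "position" and "rotation" of the camera in the world; the wrist camera has in their place "tool_from_camera" (4x4, takes a point from camera to tool coordinates, whose origin is the TCP and whose axes are the flange's). Camera axes: x right, y down, z forward; pixel columns grow to the right and rows downward; lengths in m; the calibration is good to about 2 mm. The wrist camera is an equidistant fisheye: a pixel r from the principal point sees the ray r / f radians off the axis. A picture is of the moment at which its call begins: read the wrist's pose just before it. There is no depth.
A pose or a line that the arm cannot do raises ctrl.PlanningError and nothing moves.
- job.finish_job(): hands the job in; it is judged then, once.
Readings, each from a call of its own:
- get_t(): time.
- get_joints(): joint angles.
- get_joint_vel(): joint speeds.
- get_joint_efforts(): joint torques, N m.
- get_tcp_pos(): TCP position.
- get_eef_rot(): TCP orientation.
- get_wrist_force(): force on the tool from outside, world axes, zero at the start.
- get_ft_torque(): the same for the moment, N m.
- get_gripper_width(): finger opening in m.
- get_finger_force(): force on a finger pad.
Only numpy, scipy, OpenCV 4.12 (cv2) and the standard library are available. Lean on these libraries where they do the work, as an engineer would, in place of code of your own. Each camera call takes 0.05 s, during which the arm holds its last target. There are 200 camera calls.

## Working session

There is one attempt and no reset: what is moved stays moved. The work goes in short steps, each a Python script; the robot and the scene stay as the last script left them, time stands still between calls to the robot, and variables do not carry over. Pictures are saved under pics/ and viewed, at most 10 in all, crops included, and the job is handed in when it is done.

```bash
ls; mkdir -p pics; python3 - <<'E'
from workcell import *
import cv2
for n in("scene","side"):
    s=snapshot(n); cv2.imwrite(f"pics/{n}0.png",s["image"][:,:,::-1])
    print(n,s["fx"],s["fy"],s["cx"],s["cy"],s["position"],s["rotation"])
print(get_t(),get_eef_rot(),get_tcp_pos(),get_gripper_width())
E
```

```text
pics
scene 503.6602800652535 503.6602800652535 318.57450069477943 242.2254039546634 [ 1.1912415  -0.70501776  0.73953139] [ 0.80624307  0.35605453 -0.18425027 -0.43502773]
side 561.3957867728385 561.3957867728385 331.8132188985627 246.52315434388933 [-0.16130813 -0.9807812   1.06070294] [ 0.86607427 -0.2728731   0.11376627 -0.40312885]
0.1 [ 1.15657260e-01  9.93289009e-01 -5.85163257e-04 -2.72745342e-05] [0.15501304 0.65657031 0.22184174] 0.09400670705196619
```

View pics/scene0.png

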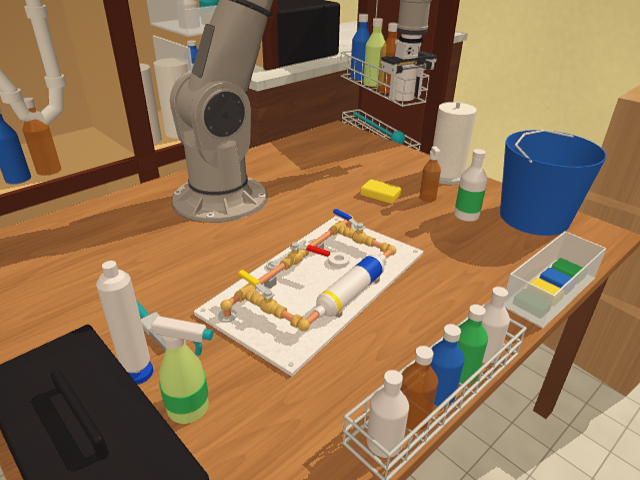

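View pics/side0.png

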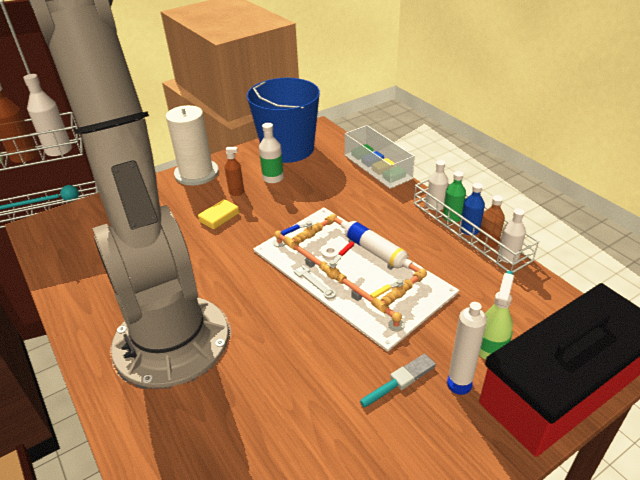

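```bash
python3 - <<'E'
import cv2
for n,(x,y,w,h) in dict(scene=(190,200,240,180),side=(250,200,210,150)).items():
    im=cv2.imread(f"pics/{n}0.png")[y:y+h,x:x+w]
    cv2.imwrite(f"pics/{n}0c.png",cv2.resize(im,(800,int(800*h/w)),interpolation=cv2.INTER_CUBIC)); print(n,x,y,800/w)
E
```

```text
scene 190 200 3.3333333333333335
side 250 200 3.8095238095238093
```

View pics/scene0c.png

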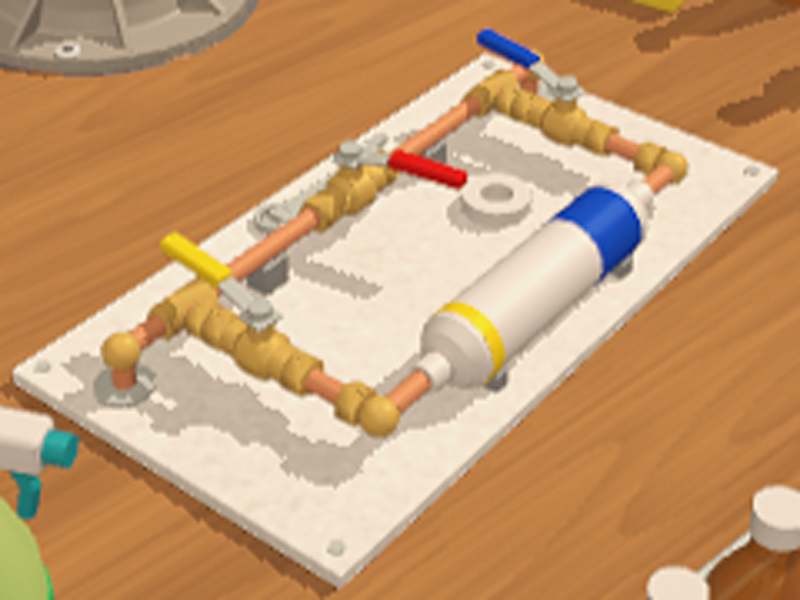

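View pics/side0c.png

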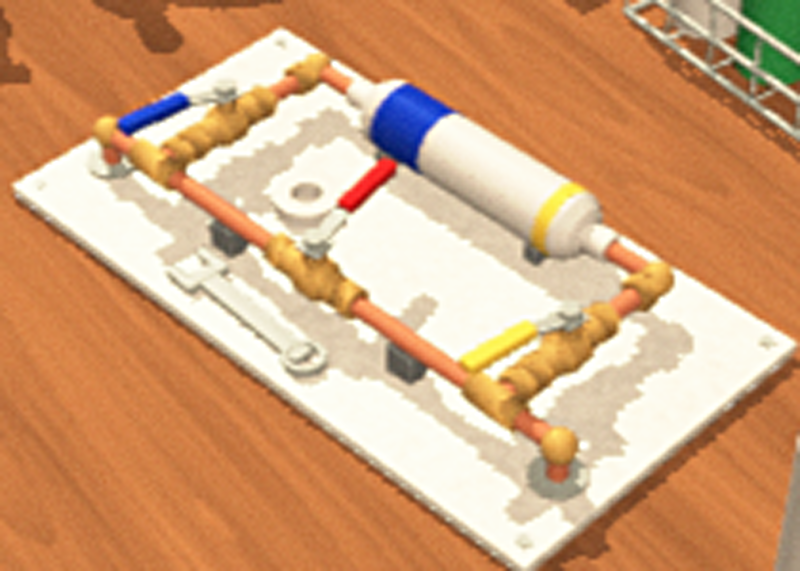

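```bash
cat > fit.py <<'E'
import numpy as np
from scipy.optimize import least_squares
from scipy.spatial.transform import Rotation as R
C=dict(scene=(503.66,318.5745,242.2254,[1.1912415,-0.70501776,0.73953139],[0.80624307,0.35605453,-0.18425027,-0.43502773],190,200,240/800),
 side=(561.3958,331.8132,246.5232,[-0.16130813,-0.9807812,1.06070294],[0.86607427,-0.2728731,0.11376627,-0.40312885],250,200,210/800))
def proj(n,P):
    f,cx,cy,p,q,*_=C[n]; c=R.from_quat(q).inv().apply(np.array(P)-p); return np.c_[f*c[:,0]/c[:,2]+cx,f*c[:,1]/c[:,2]+cy]
obs=dict(scene=dict(c0=(13,377),c1=(341,580),c2=(777,173),Y=(197,259),Ya=(261,314),Rr=(428,168),Ra=(350,150),B=(508,48),Ba=(565,87)),
 side=dict(c3=(15,187),c2=(280,29),c1=(797,343),c0=(525,563),Y=(500,345),Ya=(570,318),Rr=(368,185),Ra=(316,238),B=(154,113),Ba=(224,90)))
Z=0.076
def pts(v):
    x,y,th,qb,qi,qo,by,ai,ao=v
    A=dict(R=np.array([-.07,by]),B=np.array([ai,.17]),Y=np.array([ao,-.17]))
    D=dict(R=qb,B=np.pi-qi,Y=np.pi-qo)
    L=dict(c0=[-.14,-.26,.012],c1=[.14,-.26,.012],c2=[.14,.26,.012],c3=[-.14,.26,.012])
    for k in"RBY":
        L[k+"a"]=[*A[k],Z]; L["Rr" if k=="R" else k]=[*(A[k]+.068*np.array([np.cos(D[k]),np.sin(D[k])])),.081]
    M=R.from_euler('z',th)
    return {k:M.apply(p)+[x,y,0] for k,p in L.items()}
def res(v):
    P=pts(v); r=[]
    for n,o in obs.items():
        ks=list(o); uv=np.array([o[k] for k in ks])*C[n][7]+[C[n][5],C[n][6]]
        r.append((proj(n,[P[k] for k in ks])-uv).ravel())
    return np.concatenate(r)
s=least_squares(res,[.6,0,0,.2,.2,.2,0,0,0],loss='soft_l1')
if __name__=="__main__":
    np.set_printoptions(precision=4,suppress=True)
    print(s.x); print(res(s.x).reshape(-1,2)); [print(k,p) for k,p in pts(s.x).items()]
E
python3 fit.py
```

```text
[ 0.5052 -0.0615  0.1694  0.1934  0.1925  0.1551  0.0013  0.0032  0.0033]
[[-1.5456 -1.5737]
 [-0.2279 -0.4268]
 [-0.0413 -1.4398]
 [-0.4467 -0.5322]
 [ 0.5373 -0.225 ]
 [ 2.318   0.6358]
 [-0.1896  0.2016]
 [-0.6473 -0.6191]
 [ 0.9007 -0.0883]
 [-0.7136 -0.2081]
 [ 0.3171 -0.3644]
 [ 1.0126 -0.3818]
 [ 1.3374  1.6068]
 [-1.0627  0.6329]
 [ 1.6374 -2.31  ]
 [ 0.5964 -1.1353]
 [-0.1733  0.563 ]
 [-1.3472  0.3241]
 [ 1.1515 -0.7932]]
c0 [ 0.411  -0.3414  0.012 ]
c1 [ 0.687  -0.2941  0.012 ]
c2 [0.5993 0.2184 0.012 ]
c3 [0.3233 0.1712 0.012 ]
Ra [ 0.4359 -0.072   0.076 ]
Rr [ 0.4995 -0.0478  0.081 ]
Ba [0.4796 0.1066 0.076 ]
B [0.4116 0.1082 0.081 ]
Ya [ 0.5371 -0.2285  0.076 ]
Y [ 0.4691 -0.2295  0.081 ]
```

```bash
cat > plan.py <<'E'
from fit import *
v=s.x; P=pts(v); th=v[2]
AX={k:P[k+"a"][:2] for k in"RBY"}
Q={"R":v[3],"B":v[4],"Y":v[5]}
def ang(k,q): return th+q if k=="R" else th+np.pi-q      # world heading of lever
SG={"R":1,"B":-1,"Y":-1}
def pose(k,q,gap,r,z,opt):
    """TCP pose behind lever k at angle q, face gap m clear of the sleeve; opt = tool yaw offset"""
    a=ang(k,q); u=np.array([np.cos(a),np.sin(a)]); n=SG[k]*np.array([-u[1],u[0]])
    half=.008 if opt%2==0 else .0125
    p=AX[k]+r*u-(.007+half+gap)*n
    psi=np.arctan2(n[1],n[0])+opt*np.pi/2   # tool x heading
    o=(R.from_euler('z',psi)*R.from_euler('x',np.pi)).as_quat()
    return [*p,z],o
RAD={"R":.062,"B":.052,"Y":.065}
E
python3 - <<'E'
from plan import *
from workcell import *
np.set_printoptions(precision=2,suppress=True)
def ray(n,uv):
    f,cx,cy,p,q,*_=C[n]; d=R.from_quat(q).apply([(uv[0]-cx)/f,(uv[1]-cy)/f,1]); return (p-d*p[2]/d[2])[:2]
for n,uv,w in [("side",(460,385),"newcart"),("side",(495,352),"sprayer"),("scene",(470,215),"deterg"),("scene",(430,197),"mister")]: print(w,ray(n,uv))
for k in"RBY":
    for opt in range(4):
        J=[]
        for q,z in [(Q[k]-.05,.2),(Q[k],.09),(.9,.09),(1.62,.09),(1.5,.2)]:
            p,o=pose(k,q,0,RAD[k],z,opt); j=kinematics.inverse_kinematics(p,o); J.append(j)
        print(k,opt,"FAIL" if any(j is None for j in J) else ""); [print("  ",None if j is None else np.array(j)) for j in J]
E
```

```text
newcart [ 0.48 -0.51]
sprayer [ 0.62 -0.48]
deterg [0.57 0.48]
mister [0.42 0.48]
R 0 
   [-0.84  0.26  0.99  2.05 -0.26  0.97  0.61]
   [-0.79  0.53  1.02  2.14 -0.63  0.81  0.99]
   [-0.75  0.39  0.81  2.19 -0.42  0.73  1.42]
   [-0.7   0.27  0.66  2.27 -0.26  0.67  1.94]
   [-0.88  0.06  0.8   2.16 -0.05  0.94  1.62]
R 1 FAIL
   [-0.76  0.24  0.91  2.04 -0.23  0.96  2.15]
   [-0.51  0.38  0.63  2.13 -0.34  0.73  2.28]
   [ 0.64  0.41 -0.84  2.11  0.43  0.8   2.17]
   [-1.09  0.53  1.23  2.28 -0.72  0.81 -2.29]
   None
R 2 
   [-0.99  0.37  1.24  2.05 -0.42  1.01 -2.36]
   [-0.89  0.67  1.21  2.15 -0.82  0.92 -1.96]
   [-1.    0.62  1.22  2.2  -0.79  0.88 -1.35]
   [-0.95  0.37  0.99  2.28 -0.48  0.71 -0.97]
   [-1.07  0.07  1.02  2.16 -0.08  0.94 -1.48]
R 3 
   [-0.85  0.28  1.04  2.04 -0.29  0.97 -0.93]
   [-0.85  0.62  1.15  2.14 -0.77  0.88 -0.44]
   [-0.89  0.49  1.03  2.19 -0.61  0.79  0.04]
   [-0.87  0.33  0.87  2.27 -0.4   0.7   0.51]
   [-0.99  0.08  0.93  2.15 -0.08  0.94  0.09]
B 0 
   [-1.04  0.04  0.72  2.17 -0.03  0.94 -0.28]
   [-0.94  0.27  0.66  2.27 -0.27  0.67 -
[... 1126 characters left out ...]
3 -0.11  1.93  0.03  0.98  1.98]
   [-0.37  0.56  0.97  2.08 -0.63  0.83  2.56]
   [-0.2   0.39  0.58  2.1  -0.31  0.73  1.42]
   [-0.5   0.53  0.9   2.07 -0.58  0.81  0.87]
   [-0.52  0.29  0.87  1.99 -0.27  0.98  0.72]
Y 2 
   [-0.57  0.46  1.23  1.99 -0.51  1.05 -2.19]
   [-0.51  0.73  1.21  2.09 -0.86  0.96 -1.94]
   [ 0.82  0.41 -0.66  2.04  0.35  0.8   2.35]
   [-0.45  0.5   0.82  2.06 -0.51  0.8   2.37]
   [-0.75  0.49  1.26  1.99 -0.54  1.06  2.57]
Y 3 
   [-0.46  0.36  1.03  1.98 -0.36  1.   -0.76]
   [-0.4   0.59  1.02  2.08 -0.68  0.85 -0.54]
   [-0.6   0.7   1.21  2.12 -0.84  0.94 -1.21]
   [-0.66  0.73  1.21  2.08 -0.86  0.97 -2.  ]
   [-0.74  0.45  1.23  2.   -0.5   1.04 -2.18]
```

```bash
cat > act.py <<'E'
from plan import *
from workcell import *
np.set_printoptions(precision=3,suppress=True)
def turn(k,lim=11,end=1.72):
    r=RAD[k]; q=Q[k]-.013/r; z=.090
    p,o=pose(k,q,0,r,.2,0); ctrl.movep(p,o); p[2]=z
    if ctrl.line_to(p,feed=.12,force_limit=8): print("touched going down",get_tcp_pos()); return
    f0=np.array(get_wrist_force())
    for qq in [*np.linspace(q,1.38,8)[1:],end]:
        last=qq==end; p,o=pose(k,qq,0,r,z,0)
        hit=ctrl.line_to(p,o,feed=.02 if last else .06,force_limit=lim if last else 18)
        print(k,round(qq,3),hit,"F",np.linalg.norm(np.array(get_wrist_force())-f0).round(1),"t",round(get_t(),2))
        if hit: break
    t=np.array(get_tcp_pos()); d=t[:2]-AX[k]; e=min(np.linspace(0,1.8,1801),key=lambda a:np.linalg.norm(pose(k,a,0,r,z,0)[0][:2]-t[:2]))
    print("est q",e,"tcp",t)
    if not hit or e>1.45:
        p,o=pose(k,e-.2,0,r,z,0); ctrl.line_to(p,o,feed=.08); p[2]=.16; ctrl.line_to(p,feed=.15)
E
python3 - <<'E'
from act import *
jaws.move_gripper(0.0,10)
p=np.array(get_tcp_pos()); p[2]=.31; ctrl.line_to(p,feed=.2)
q,o=pose("R",Q["R"]-.2,0,.062,.26,0); ctrl.movep(q,o); print(get_t(),get_tcp_pos())
turn("R")
s=snapshot("scene"); import cv2; cv2.imwrite("pics/s1.png",cv2.resize(s["image"][180:390,180:440,::-1],(780,630))[:600])
E
```

```text
4.9667 [ 0.5   -0.076  0.26 ]
R 0.183 False F 1.1 t 6.74
R 0.383 False F 1.1 t 7.1
R 0.582 False F 1.2 t 7.46
R 0.782 False F 0.6 t 7.82
R 0.981 False F 1.3 t 8.18
R 1.181 False F 0.8 t 8.53
R 1.38 False F 1.8 t 8.89
R 1.72 True F 3.8 t 9.59
est q 1.56 tcp [ 0.441 -0.008  0.09 ]
```

View pics/s1.png

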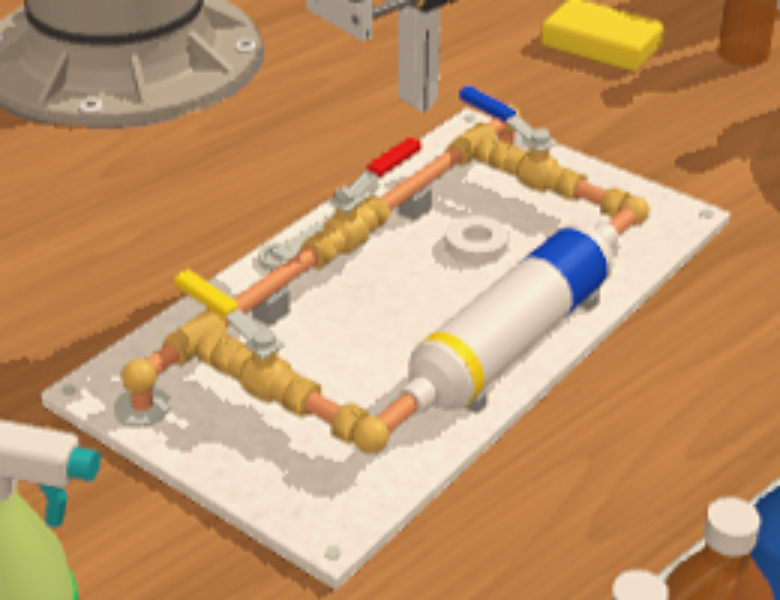

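```bash
python3 - <<'E'
from act import *
for q in (1.45,1.571): 
    a=ang("R",q); print(q,proj("scene",[[*(AX["R"]+.068*np.array([np.cos(a),np.sin(a)])),.081]]), "seen 311.7 232.3")
turn("B",lim=12)
s=snapshot("side"); import cv2; cv2.imwrite("pics/s2.png",cv2.resize(s["image"][195:350,245:460,::-1],(800,577)))
E
```

```text
1.45 [[315.165 232.557]] seen 311.7 232.3
1.571 [[312.635 231.341]] seen 311.7 232.3
B 0.148 False F 1.8 t 13.53
B 0.353 False F 2.4 t 13.89
B 0.559 False F 2.9 t 14.25
B 0.764 False F 4.9 t 14.61
B 0.969 False F 5.8 t 14.97
B 1.175 False F 6.8 t 15.32
B 1.38 False F 7.6 t 15.68
B 1.72 True F 3.3 t 16.2
est q 1.473 tcp [0.451 0.153 0.089]
```

View pics/s2.png

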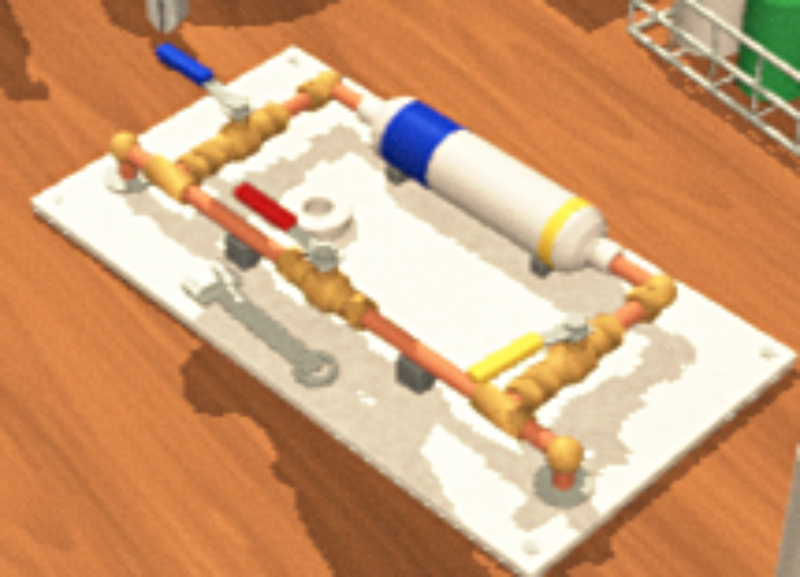

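```bash
cat > chk.py <<'E'
from act import *
import cv2
HSV={"R":[(0,8),(172,180)],"B":[(105,125)],"Y":[(22,32)]}
def mask(n,im,k,q):
    """largest-overlap colour blob near the predicted sleeve"""
    hsv=cv2.cvtColor(im,cv2.COLOR_RGB2HSV); m=sum(cv2.inRange(hsv,(a,150,90),(b,255,255)) for a,b in HSV[k])
    _,lab=cv2.connectedComponents(m.astype(np.uint8)); c=proj(n,[tip(k,q,.062)])[0]
    ys,xs=np.nonzero(lab); d=np.hypot(xs-c[0],ys-c[1]); l=lab[ys[d.argmin()],xs[d.argmin()]]
    return np.argwhere(lab==l)[:,::-1].astype(float)
def tip(k,q,r): a=ang(k,q); return [*(AX[k]+r*np.array([np.cos(a),np.sin(a)])),.081]
def check(ks,q,imgs=None):
    for n in("scene","side"):
        im=imgs[n] if imgs else snapshot(n)["image"]
        for k in ks:
            p=mask(n,im,k,q[k]); c=p.mean(0); w=np.linalg.svd(p-c,full_matrices=False)[2][0]
            al=np.degrees(np.arctan2(w[1],w[0]))%180
            def pa(a): e=proj(n,[tip(k,a,.033),tip(k,a,.091)]); e=e[1]-e[0]; return np.degrees(np.arctan2(e[1],e[0]))%180
            g=np.linspace(-.2,1.9,2101); dd=[abs((pa(a)-al+90)%180-90) for a in g]
            g2=[np.linalg.norm(proj(n,[tip(k,a,.062)])[0]-c) for a in g]
            print(n,k,"px",len(p),"c",c.round(1),"q by direction",g[np.argmin(dd)].round(3),"by centre",g[np.argmin(g2)].round(3),min(g2).round(1))
E
python3 - <<'E'
from chk import *
print("start"); check("RBY",Q,{n:cv2.imread(f"pics/{n}0.png")[:,:,::-1].copy() for n in("scene","side")})
print("now"); check("RBY",dict(R=1.57,B=1.5,Y=Q["Y"]))
E
```

```text
start
scene R px 132 c [317.8 250.2] q by direction 0.155 by centre 0.178 0.6
scene B px 80 c [341.6 214. ] q by direction 0.128 by centre 0.125 1.4
scene Y px 144 c [247.9 277.1] q by direction 0.109 by centre 0.098 2.3
side R px 85 c [346.4 247.9] q by direction 0.172 by centre 0.188 0.9
side B px 74 c [289.7 229.3] q by direction 0.166 by centre 0.237 1.0
side Y px 76 c [380.2 290.3] q by direction 0.124 by centre 0.211 1.4
now
scene R px 98 c [310.8 231.7] q by direction 1.522 by centre 1.597 0.5
scene B px 68 c [373.4 213.5] q by direction 1.612 by centre 1.537 0.8
scene Y px 148 c [247.9 277.1] q by direction 0.108 by centre 0.1 2.4
side R px 88 c [315.8 250.1] q by direction 1.568 by centre 1.585 0.9
side B px 70 c [293.9 211.7] q by direction 1.534 by centre 1.516 1.3
side Y px 73 c [380.4 290.3] q by direction 0.114 by centre 0.206 1.2
```

```bash
python3 - <<'E'
from chk import *
k="B"; r=.062
p,o=pose(k,1.3,0,r,.09,0); ctrl.line_to(p,o,feed=.12)
f0=np.array(get_wrist_force())
p,o=pose(k,1.75,0,r,.09,0); h=ctrl.line_to(p,o,feed=.02,force_limit=14)
t=np.array(get_tcp_pos()); e=min(np.linspace(0,1.8,1801),key=lambda a:np.linalg.norm(pose(k,a,0,r,.09,0)[0][:2]-t[:2]))
print(h,e,get_wrist_force()-f0,t)
p,o=pose(k,e-.2,0,r,.09,0); ctrl.line_to(p,o,feed=.1); p[2]=.16; ctrl.line_to(p)
check("B",dict(B=1.55)); print(get_t())
E
```

```text
True 1.48 [-0.981 -0.344 -0.154] [0.45  0.162 0.089]
scene B px 68 c [373.4 213.5] q by direction 1.612 by centre 1.537 0.8
side B px 69 c [293.9 211.6] q by direction 1.528 by centre 1.516 1.4
19.975
```

```bash
python3 - <<'E'
from chk import *
turn("Y",lim=12)
k="Y"; r=.065
p,o=pose(k,1.3,0,r,.09,0); ctrl.line_to(p,o,feed=.12)
p,o=pose(k,1.75,0,r,.09,0); h=ctrl.line_to(p,o,feed=.02,force_limit=14)
t=np.array(get_tcp_pos()); e=min(np.linspace(0,1.8,1801),key=lambda a:np.linalg.norm(pose(k,a,0,r,.09,0)[0][:2]-t[:2]))
print(h,e,t)
p,o=pose(k,e-.2,0,r,.09,0); ctrl.line_to(p,o,feed=.1); p[2]=.22; ctrl.line_to(p)
check("RBY",dict(R=1.57,B=1.55,Y=1.55)); print(get_t())
s=snapshot("side"); cv2.imwrite("pics/s3.png",cv2.resize(s["image"][195:350,245:460,::-1],(800,577)))
E
```

```text
Y 0.159 False F 1.1 t 23.32
Y 0.362 False F 2.5 t 23.7
Y 0.566 False F 2.8 t 24.07
Y 0.769 False F 2.7 t 24.45
Y 0.973 False F 2.9 t 24.82
Y 1.176 False F 2.9 t 25.2
Y 1.38 False F 2.4 t 25.57
Y 1.72 True F 3.2 t 26.13
est q 1.459 tcp [ 0.505 -0.17   0.089]
True 1.45 [ 0.505 -0.171  0.09 ]
scene R px 107 c [310.9 231.9] q by direction 1.534 by centre 1.588 0.4
scene B px 68 c [373.4 213.5] q by direction 1.612 by centre 1.537 0.8
scene Y px 138 c [287.2 276.2] q by direction 1.605 by centre 1.505 0.8
side R px 91 c [315.8 250.1] q by direction 1.551 by centre 1.584 0.9
side B px 69 c [293.9 211.6] q by direction 1.532 by centre 1.519 1.4
side Y px 77 c [380.9 267.4] q by direction 1.573 by centre 1.513 1.7
30.1167
```

View pics/s3.png

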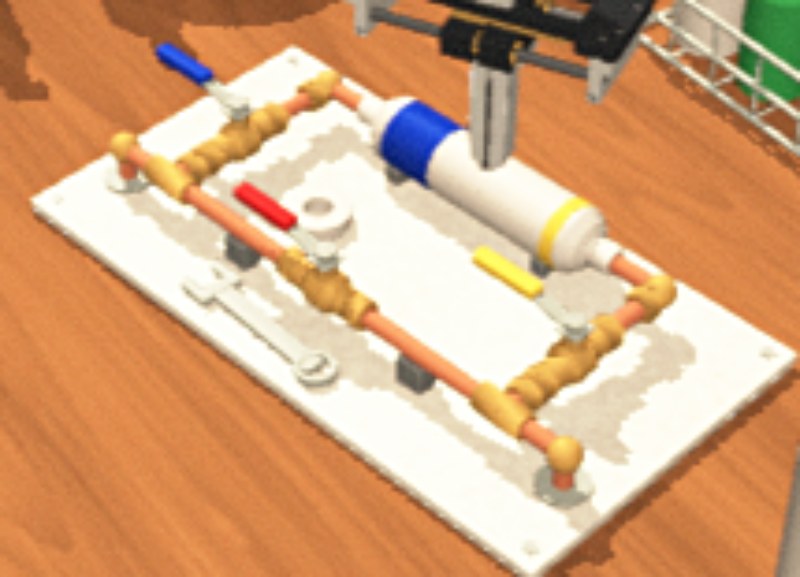

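```bash
python3 - <<'E'
from chk import *
k="R"; r=.062
p,o=pose(k,1.25,0,r,.2,0); ctrl.movep(p,o); p[2]=.09; print(ctrl.line_to(p,feed=.15,force_limit=8))
p,o=pose(k,1.75,0,r,.09,0); h=ctrl.line_to(p,o,feed=.025,force_limit=14)
t=np.array(get_tcp_pos()); e=min(np.linspace(0,1.8,1801),key=lambda a:np.linalg.norm(pose(k,a,0,r,.09,0)[0][:2]-t[:2]))
print(h,e,t)
p,o=pose(k,e-.2,0,r,.09,0); ctrl.line_to(p,o,feed=.1); p[2]=.2; ctrl.line_to(p)
check("R",dict(R=1.57)); print(get_t())
E
```

```text
False
True 1.555 [ 0.441 -0.01   0.091]
scene R px 107 c [310.9 231.9] q by direction 1.534 by centre 1.588 0.4
side R px 89 c [315.8 250.1] q by direction 1.562 by centre 1.585 1.0
34.8417
```

The red lever did not move under a second gentle push, so it is at its stop, like the other two.

```bash
python3 -c "
from workcell import *
print(job.finish_job(),get_t())"
```

```text
the job is handed in; nothing more can be done
the job is handed in; nothing more can be done
```

The job is handed in: the red bypass was opened, then the blue inlet and the yellow outlet shut, each to its stop; a second push stopping at 14 N moved none of them further, and the clock read about 35 s of the 53 s allowed.

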